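Latch the test fixture's gate and hold the dead-man lever

ROBOT

A 6-joint arm with a two-finger parallel gripper is mounted at the origin on the work surface. World frame = base frame: x ahead of the robot, y to its left, z up, the work surface at z = 0. Lengths are in m, angles in rad, forces in N, time in s.
With the tool pointing down it reaches from about 0.375 to 0.925 m from the base axis. Payload 5.7 kg.
Tool frame: the origin (TCP) lies midway between the tips of the shut fingers; the grasp point (between the pads) lies 19 mm behind it (bot.grasp_offset is the distance from the TCP to the grasp point, in m); z points along the fingers, y is the line along which they close (so a half turn about z gives the same grasp; the last joint's range is limited). The gripper opens to 88 mm and grips with 3 to 60 N. Pads are 20 mm wide; open, the fingers measure 115 mm over their backs; the gripper's body (75 mm by 178 mm) begins 61 mm behind the grasp point.
Start: joints at [1.17, 0.359, 1.51, -0, 1.272, -0.115], TCP at [0.169, 0.576, 0.223] pointing down, gripper open.
Joint ranges: [-2.97, 2.97], [-1.01, 2.36], [0.21, 2.38], [-0.96, 4.11], [0.2, 2.71], [-2.98, 2.98]. Speed limits (rad/s): [2.39, 2.39, 3.14, 3.14, 3.14, 3.14].

INTERFACE

Orientations are given as a unit quaternion [x, y, z, w].
In Python, from station import bot gives the robot as it stands.
- The arm moves only by the shell command python3 -m creep 'ROWS' [OPENING]. ROWS is a JSON object whose one key "motion" holds a list of rows, each an object of numbers: "dx", "dy", "dz": the shift along the tool's x, y, z in m; "wx", "wy", "wz": the turn, a rotation vector about the tool's x, y, z in rad. A call has exactly 10 rows; each row shifts and turns the commanded pose from where the row before left it, along the tool's axes as they then stand; what a row does not reach is not made up. A row lasts 1/10 s, in which the tool goes at most 50 mm and 8.59 degrees, less where a joint would pass 70% of its speed; a pose out of reach is approached as far as the arm can. A call is refused whole if a number of a shift passes 0.05 or a number of a turn 0.15, either way. A call with a gripper value outside its range is refused whole. OPENING is the closure, from -1 (fully open) to 1 (shut), set as the call begins (- or left out, the last holds). The fingers move at their own pace and stop on an object; the grip force is fixed at half the most. Time passes only in rows, so rows that do not move let the fingers close, or fill a call up. It gives the time, the measured TCP pose, the force, the opening and the grip force at its end, in the units of the state.
- bot.sense(): the state, without advancing time (a new reading comes with each control period).
- bot.camera(name): name is "scene" or "top" or "wrist"; returns (picture, depth): 384x512x3 uint8, red, green, blue; 384x512 float32, m along the optical axis (not along the pixel's ray), 0 where there is no reading.
- bot.calibration(name): a dict with "intrinsics" (3x3 intrinsics, pixels), "R" (3x3) and "t" (3): a world point X has camera coordinates R X + t. Camera axes: x right, y down, z forward; pixel columns grow to the right and rows downward; lengths in m; the calibration is good to about 2 mm. A picture is of the moment at which its call begins: read the wrist's pose just before it. calibration takes no time and is no camera call; for the wrist camera it gives the pose at the moment of the call.
- bot.sign_off(): hands the job in; it is judged then, once.
The state is a dict: "time_s": time; "joint_positions": joint angles; "qvel": joint speeds; "effort": joint torques, N m; "ee_pos": TCP position; "orientation": TCP orientation; "wrist_force": force on the tool from outside, world axes, zero at the start; "torque": the same for the moment, N m; "width": opening from 0.0 (shut) to 1.0 (fully open); "grasp_force": force on a finger pad.
Only numpy, scipy, OpenCV 4.12 (cv2) and the standard library are available. Lean on these libraries where they do the work, as an engineer would, in place of code of your own. Each camera call takes 0.05 s, during which the arm holds its last target. There are 200 camera calls.

TASK

Shut the hinged hold-down gate of the test fixture over the power-supply board: press its front handle down until the two sprung hooks catch and the gate stays shut by itself, and let go of it. Only then press the dead-man lever on the small bench box down to its middle position, the firm pressure point about half way, without pushing it through to the bottom, which trips the supply. Finish while still holding the lever there, and leave the other things on the bench where they lie.

Things in the scene. Friction and masses are not known exactly. Their poses are not given: they have to be found in the camera images.
- fixture: Bed-of-nails test fixture, fixed to the bench: grey base 300 x 260 mm, 70 mm high, aluminium top with a green board (blue can capacitors, three wound inductors) riding on spring probes. Origin: centre of its underside; +z up, -x is its front (the handle side), which faces roughly to the robot; +x its hinge side.
- gate_hinge (a point): Point on the gate's hinge axis, mid-width, 135 mm behind the fixture's centre (fixture +x) and 122 mm above the bench; axes as the fixture's (the hinge axis is y). It does not move with the gate.
- gate (a joint): Opening angle of the gate in rad about gate_hinge: 0 = bottom stop, level; starts 0.42 to 0.66, front raised. Aluminium frame 210 mm wide, 14 mm thick, with a clear plate; springs push it open, so it rises if let go unlatched. The hooks snap over its pins just before the bottom stop (below about 0.008); let go when latched, it springs back to about 0.012 and stays there.
- gate_handle (a point): Middle of the axis of the gate's handle, a black round bar, 18 mm diameter, 128 mm long along the fixture's y, 275 mm in front of gate_hinge; it swings with the gate (height 122 + 275 sin(gate) mm). Clear above; 31 mm gap behind it. Pressing down takes 2 to 4 N at first, 5 N where the pins meet the hooks (0.10 rad), about 8 N to latch. Its axes are the gate's.
- hooks (a joint): Angle in rad of the two steel catch hooks on one shaft at the fixture's front edge, 84 mm left and right of the middle, 14 mm wide, tops 146 mm above the bench, just behind the ends of the shut handle: 0 = upright, as sprung; pushed forward to about 0.15 as the gate's pins pass.
- station: Enabling station, fixed to the bench on the left or the right of the fixture: grey box 165 x 90 mm, 50 mm high, carrying the dead-man lever. Origin: centre of its underside; +z up; lever hinge at its +x end (58 mm from the origin, 68 mm above the bench), the lever's free end towards -x, roughly to the robot.
- dead_man (a joint): Angle in rad of the dead-man lever, a black paddle 130 x 48 x 8 mm, sprung upward: 0 = released, free end raised 14 degrees; 0.13 = middle (supply on), where it meets a steel plunger; 0.24 = bottom stop, level (tripped). Pressed at lever_pad: 3 N starts it, 6 N reaches the middle; from 6 to 16 N it hardly moves (0.123 to 0.143), at 17 N it starts to go through, at 22 N it is at the bottom.
- lever_pad (a point): Point on top of the lever, mid-width, where it is pressed, 105 mm from its hinge and 22 mm from its free end; moves with the lever: 97 mm above the bench when released, about 13 mm lower at the middle position and 25 mm lower at the bottom. Its axes are the lever's.
- meter: Bystander, loose: hand-held multimeter lying flat, 175 x 85 x 38 mm (45 mm over the dial), on the side of the fixture where the station is not. Origin: centre of its underside, x along its length.
- capacitor: Bystander, loose: can capacitor standing upright, 45 mm in diameter, 62 mm high, on the left, beyond the station or meter. Origin: centre of its underside.
- screwdriver: Bystander, loose: screwdriver about 0.2 m long and under 40 mm high, lying between the robot and the fixture. Origin: its middle at bench level, x towards the tip.
Not all that is in view belongs to the job. Several things have the shape of the station; the one meant has the colours described above.

How it is judged:
By the outcome, as a careful person would: the job done as asked, in the order asked, and still so for the second after the job is handed in, while the arm keeps its last pose, push and grip.
It also fails if it takes over 48 s, if anything falls off the work surface, if the arm or the gripper's body presses on something with over 40 N, if the wrist force passes 120 N, or if a joint passes its speed limit or range.

## Working session

There is one attempt and no reset: what is moved stays moved. The work goes in short steps, Python scripts to look and compute and a shell command to move; the robot and the scene stay as the last step left them, time stands still between calls to the robot, and variables do not carry over. Pictures are saved under pics/ and viewed, at most 10 in all, crops included, and the job is handed in when it is done.

```bash
mkdir -p pics; ls; cat > h.py <<'E'
from station import bot
import numpy as np, cv2
def grab(n):
    c=bot.calibration(n); p,d=bot.camera(n); return c,p,d
def pts(c,d):
    K=np.array(c["intrinsics"]);R=np.array(c["R"]);t=np.array(c["t"])
    v,u=np.mgrid[:d.shape[0],:d.shape[1]]
    X=np.stack([(u-K[0,2])/K[0,0]*d,(v-K[1,2])/K[1,1]*d,d],-1)
    return (X-t)@R
def ray(c,u,v,z):
    K=np.array(c["intrinsics"]);R=np.array(c["R"]);t=np.array(c["t"])
    o=-R.T@t; r=R.T@np.linalg.inv(K)@[u,v,1]; return o+r*(z-o[2])/r[2]
E
python3 - <<'E'
from h import *
print(bot.sense())
for n in("scene","top"):
    c,p,d=grab(n); np.savez(f"{n}0.npz",p=p,d=d,**c); cv2.imwrite(f"pics/{n}0.png",p[:,:,::-1]); R=np.array(c["R"]);print(n,-R.T@np.array(c["t"]),R[2])
E
```

```text
pics
{'time_s': 0.0, 'joint_positions': array([ 1.16989224e+00,  3.59502967e-01,  1.51142359e+00,  3.35610069e-06,
        1.27253074e+00, -1.15071278e-01]), 'qvel': array([ 1.43375745e-03, -1.24308634e-03,  9.24350187e-05, -5.00583869e-04,
        1.74176252e-03,  1.29116617e-03]), 'effort': array([-2.53423197e-03, -5.15372658e+01, -2.70726997e+01,  6.69909222e-02,
        3.47346137e-02, -1.69999212e-04]), 'ee_pos': array([0.16888829, 0.57500986, 0.2218142 ]), 'orientation': array([ 1.42430815e-01,  9.89804321e-01, -9.01058410e-04, -2.39418834e-04]), 'wrist_force': array([ 0.14443831, -0.07247136, -0.64816235]), 'torque': array([0.03376426, 0.05696564, 0.01802693]), 'grasp_force': 0.0, 'width': 0.996534862913342}
scene [1.1824259  0.26838477 1.06433006] [-0.55710165 -0.27134242 -0.78486371]
top [ 0.43748116 -0.06582222  1.41022356] [ 0.05650716 -0.02098936 -0.99818154]
```

View pics/scene0.png

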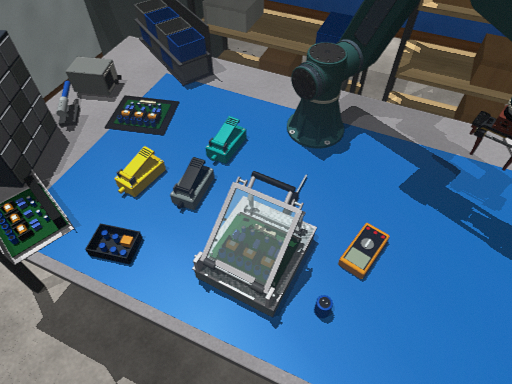

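View pics/top0.png

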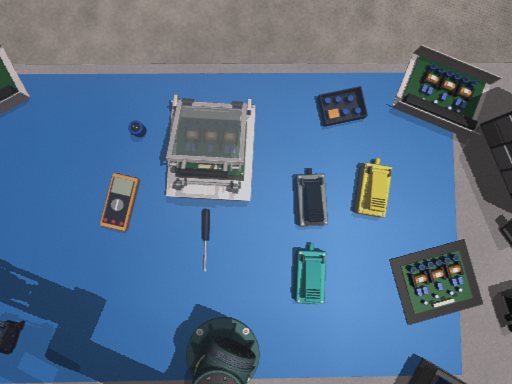

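The scene view shows the fixture at (258,240) with its gate up and the handle at (278,185). Three boxes have the station's shape in the top view: grey with a black lever (312,200), yellow (375,190) and teal (311,275). The grey one fits the description of a grey box with a black paddle. I'll enlarge it to confirm and measure at the same time.

```bash
python3 - <<'E'
from h import *
S=[dict(np.load(f"{n}0.npz")) for n in("scene","top")]
a=S[0]["p"][140:225,150:330]; b=S[1]["p"][90:240,160:340]
im=np.zeros((600,800,3),np.uint8)
A=cv2.resize(a,(540,255),interpolation=3);B=cv2.resize(b,(400,333),interpolation=3)
im[:255,:540]=A; im[260:593,:400]=B
im[260:593,410:]=cv2.resize(S[1]["p"][160:235,285:373],(390,333),interpolation=3)
cv2.imwrite("pics/crop1.png",im[:,:,::-1])
for s,n in zip(S,("scene","top")):
    P=pts(s,s["d"]); hsv=cv2.cvtColor(s["p"],cv2.COLOR_RGB2HSV)
    dark=(s["p"].max(-1)<60)
    for nm,lo,hi in(("station",(.4,-.45,.02),(.75,-.2,.15)),("handle",(.4,-.1,.13),(.75,.35,.4))):
        m=dark&(P>np.array(lo)).all(-1)&(P<np.array(hi)).all(-1)&(s["d"]>0)
        k,l,st,ce=cv2.connectedComponentsWithStats(m.astype(np.uint8))
        for i in range(1,k):
            if st[i,4]>25:
                q=P[l==i]; print(n,nm,st[i],ce[i].round(1),"med",np.median(q,0).round(3),"min",q.min(0).round(3),"max",q.max(0).round(3))
E
```

```text
scene station [174 163  35  35 265] [194.1 181.5] med [ 0.497 -0.272  0.055] min [ 0.413 -0.318  0.047] max [ 0.563 -0.252  0.101]
scene station [193 172  21  34 127] [202.9 189. ] med [ 0.497 -0.245  0.037] min [ 0.419 -0.25   0.02 ] max [ 0.57  -0.24   0.052]
scene station [177 201   8   7  34] [180.4 204.2] med [ 0.586 -0.283  0.033] min [ 0.572 -0.299  0.021] max [ 0.596 -0.276  0.038]
scene station [128 230  14   8  47] [134.3 232.7] med [ 0.746 -0.361  0.034] min [ 0.741 -0.382  0.02 ] max [ 0.75  -0.338  0.043]
scene handle [252 173  43  21 179] [273.8 182.1] med [0.562 0.041 0.282] min [ 0.549 -0.027  0.272] max [0.569 0.1   0.288]
top handle [179 173  39   4  60] [196.9 174.7] med [0.549 0.053 0.281] min [ 0.546 -0.001  0.274] max [0.555 0.099 0.286]
```

View pics/crop1.png

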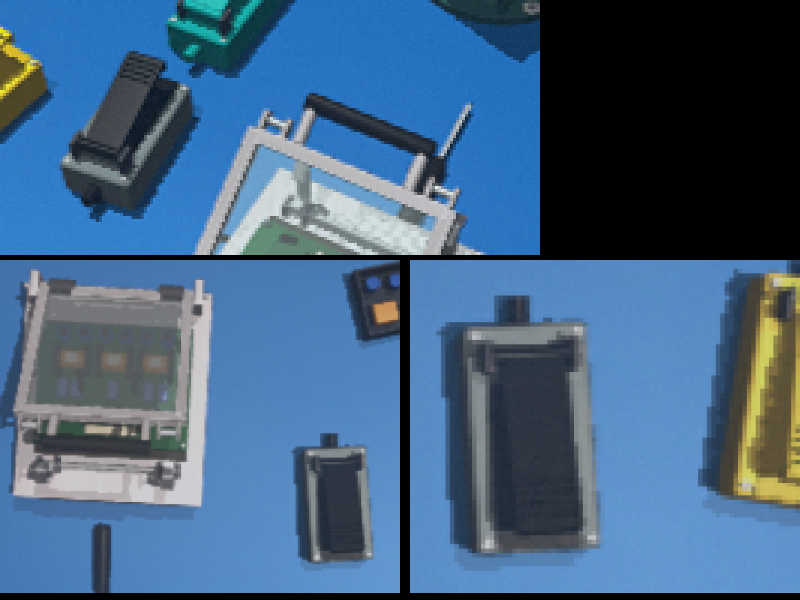

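The crop confirms the station: grey box, black paddle lever, cable at the far (+x) end, free end towards the robot. Next I'll refine the lever and handle lines.

```bash
python3 - <<'E'
from h import *
for n in("scene","top"):
    s=dict(np.load(f"{n}0.npz")); P=pts(s,s["d"]); V=s["p"].max(-1).astype(int); sat=V-s["p"].min(-1)
    B=lambda lo,hi:(P>np.array(lo)).all(-1)&(P<np.array(hi)).all(-1)&(s["d"]>0)
    # handle: dark bar
    m=B((.5,-.06,.25),(.6,.13,.3))&(V<75); q=P[m]
    f=np.polyfit(q[:,1],q[:,0],1); print(n,"handle n",m.sum(),"slope dx/dy",f[0].round(4),"y",q[:,1].min().round(4),q[:,1].max().round(4),"x",np.percentile(q[:,0],[2,50,98]).round(4),"z",np.percentile(q[:,2],[5,50,95]).round(4))
    # station dark lever top, box rim
    m=B((.38,-.36,.055),(.62,-.2,.12))&(V<90); q=P[m]
    if len(q)>20:
        A=np.c_[q[:,:2],np.ones(len(q))]; co=np.linalg.lstsq(A,q[:,2],rcond=None)[0]
        print(n,"lever",len(q),co.round(3),q.min(0).round(3),q.max(0).round(3))
    for z0,z1 in((.03,.12),):
        m=B((.38,-.36,z0),(.62,-.2,z1)); q=P[m][:,:2].astype(np.float32)
        r=cv2.minAreaRect(q*1000); print(n,"station rect",r)
    m=B((.42,-.2,.055),(.85,.25,.085)); q=P[m][:,:2].astype(np.float32)
    print(n,"fixture top",cv2.minAreaRect(q*1000),cv2.boxPoints(cv2.minAreaRect(q*1000)).round(0).tolist())
    m=B((.38,-.36,.04),(.62,-.2,.12))
    for x in np.arange(.4,.58,.02):
        k=m&(abs(P[...,0]-x)<.01)&(V<90)
        if k.sum()>3: print(x.round(2),k.sum(),P[k].min(0).round(3)[1:],P[k].max(0).round(3)[1:],np.median(P[k],0).round(3))
E
```

```text
scene handle n 272 slope dx/dy 0.0797 y -0.0592 0.1089 x [0.5512 0.5613 0.5763] z [0.2747 0.283  0.2862]
scene lever 560 [-0.198 -0.161  0.136] [ 0.418 -0.32   0.055] [ 0.564 -0.252  0.105]
scene station rect ((502.33642578125, -287.70867919921875), (186.41375732421875, 91.21815490722656), 2.5696637630462646)
scene fixture top ((714.7030029296875, 102.89215087890625), (244.04171752929688, 398.251708984375), 48.73737716674805) [[485.0, 142.0], [784.0, -120.0], [945.0, 63.0], [645.0, 326.0]]
0.42 43 [-0.31   0.043] [-0.248  0.105] [ 0.424 -0.275  0.053]
0.44 108 [-0.316  0.041] [-0.245  0.104] [ 0.44  -0.282  0.098]
0.46 117 [-0.317  0.04 ] [-0.244  0.105] [ 0.46  -0.279  0.093]
0.48 107 [-0.314  0.041] [-0.245  0.097] [ 0.479 -0.279  0.089]
0.5 105 [-0.313  0.043] [-0.244  0.093] [ 0.499 -0.278  0.084]
0.52 98 [-0.313  0.04 ] [-0.243  0.086] [ 0.52 -0.28  0.08]
0.54 114 [-0.319  0.04 ] [-0.242  0.084] [ 0.542 -0.278  0.075]
0.56 124 [-0.32   0.041] [-0.24  0.08] [ 0.555 -0.288  0.065]
top handle n 323 slope dx/dy 0.0624 y -0.0275 0.099 x [0.5453 0.5542 0.5653] z [0.2771 0.2827 0.2867]
[... 194 characters left out ...]
4225464)
top fixture top ((645.8777465820312, 73.12992858886719), (354.65850830078125, 303.2150573730469), 88.298583984375) [[489.0, -100.0], [792.0, -109.0], [803.0, 246.0], [500.0, 255.0]]
0.42 114 [-0.32   0.041] [-0.248  0.108] [ 0.422 -0.288  0.055]
0.44 139 [-0.315  0.044] [-0.247  0.106] [ 0.441 -0.284  0.098]
0.46 134 [-0.314  0.041] [-0.246  0.103] [ 0.459 -0.281  0.093]
0.48 120 [-0.314  0.042] [-0.245  0.098] [ 0.48  -0.282  0.089]
0.5 133 [-0.319  0.041] [-0.243  0.092] [ 0.5   -0.284  0.084]
0.52 110 [-0.311  0.042] [-0.243  0.088] [ 0.521 -0.283  0.078]
0.54 131 [-0.317  0.043] [-0.242  0.082] [ 0.541 -0.281  0.074]
0.56 56 [-0.316  0.044] [-0.24   0.079] [ 0.554 -0.28   0.073]
```

Measurements, checked against the text:
- **Handle:** middle is about (0.553, 0.037), bar top 0.286, length 127 mm, so gate ≈ 0.60 and fixture yaw ≈ -0.065. The shut handle should be near (0.505, 0.040, 0.122).
- **Lever pad:** about (0.439, -0.29, 0.097), yaw about +0.05.

I'll move above the handle with the fingers shut.

```bash
python3 -m creep '{"motion":[{"dz":-0.04,"wz":-0.074},{"dz":-0.04,"wz":-0.074},{"dz":-0.04,"wz":-0.074},{"dx":-0.03,"dy":-0.036},{"dx":-0.03,"dy":-0.036},{"dx":-0.03,"dy":-0.036},{"dx":-0.03,"dy":-0.036},{"dx":-0.03,"dy":-0.036},{"dx":-0.03,"dy":-0.036},{"dx":-0.03,"dy":-0.036}]}' 1
python3 -m creep '{"motion":[{"dx":-0.03,"dy":-0.036},{"dx":-0.03,"dy":-0.036},{"dx":-0.03,"dy":-0.036},{"dx":-0.03,"dy":-0.036},{"dx":-0.03,"dy":-0.036},{"dx":-0.03,"dy":-0.036},{"dx":-0.03,"dy":-0.036},{"dx":0},{"dx":0},{"dx":0}]}'
cat > w.py <<'E'
# offset from TCP to a world point, in tool axes
import sys; from h import *; from scipy.spatial.transform import Rotation as R
s=bot.sense(); r=R.from_quat(s["orientation"]); t=np.array(list(map(float,sys.argv[1:4])))
print("t",s["time_s"],"tcp",s["ee_pos"].round(4),"F",s["wrist_force"].round(2),"tool d",r.inv().apply(t-s["ee_pos"]).round(4)); print(r.as_matrix().round(3).tolist())
E
python3 w.py .553 .037 .286
python3 - <<'E'
from h import *
c,p,d=grab("wrist"); P=pts(c,d);cv2.imwrite("pics/wrist1.png",p[:,:,::-1]); np.savez("wrist1.npz",p=p,d=d,**c)
V=p.max(-1)
m=(V<75)&(P[...,2]>.25)&(P[...,2]<.295)&(d>0)&(P[...,0]>.5)&(P[...,0]<.6); q=P[m]
if len(q): print(len(q),q.min(0).round(4),q.max(0).round(4),np.median(q,0).round(4),np.polyfit(q[:,1],q[:,0],1).round(4))
E
```

```text
t 0.1 tcp [0.1689 0.5751 0.2219] F [-0.66  0.23 -0.02] tool d [-0.5202 -0.4081 -0.0635]
[[-0.959, 0.282, -0.001], [0.282, 0.959, -0.002], [0.0, -0.002, -1.0]]schema error: expected keys dx, dy, dz, wx, wy, wz
schema error: expected keys dx, dy, dz, wx, wy, wz
```

View pics/wrist1.png

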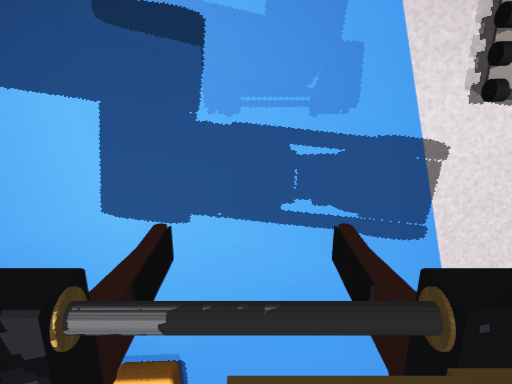

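All six keys are required, so the arm has not moved and the wrist picture shows only the start pose: open fingers at (155,260) and (350,260), with bare bench below.

```bash
python3 -m creep '{"motion":[{"dx":0,"dy":0,"dz":-0.04,"wx":0,"wy":0,"wz":-0.074},{"dx":0,"dy":0,"dz":-0.04,"wx":0,"wy":0,"wz":-0.074},{"dx":0,"dy":0,"dz":-0.04,"wx":0,"wy":0,"wz":-0.074},{"dx":-0.03,"dy":-0.036,"dz":0,"wx":0,"wy":0,"wz":0},{"dx":-0.03,"dy":-0.036,"dz":0,"wx":0,"wy":0,"wz":0},{"dx":-0.03,"dy":-0.036,"dz":0,"wx":0,"wy":0,"wz":0},{"dx":-0.03,"dy":-0.036,"dz":0,"wx":0,"wy":0,"wz":0},{"dx":-0.03,"dy":-0.036,"dz":0,"wx":0,"wy":0,"wz":0},{"dx":-0.03,"dy":-0.036,"dz":0,"wx":0,"wy":0,"wz":0},{"dx":-0.03,"dy":-0.036,"dz":0,"wx":0,"wy":0,"wz":0}]}' 1
python3 w.py .553 .037 .286
```

```text
time_s: 1.15
ee_pos: [0.3632, 0.309, 0.3425]
orientation: [0.032, 0.999, -0.0, -0.0]
wrist_force: [1.4, 0.3, -0.6]
width: 0.131
grasp_force: 0.0
t 1.15 tcp [0.3632 0.309  0.3425] F [ 1.37  0.34 -0.58] tool d [-0.2067 -0.2594  0.0566]
[[-0.998, 0.063, -0.0], [0.063, 0.998, -0.0], [0.0, -0.0, -1.0]]
```

```bash
python3 -m creep '{"motion":[{"dx":-0.03,"dy":-0.036,"dz":0,"wx":0,"wy":0,"wz":0},{"dx":-0.03,"dy":-0.036,"dz":0,"wx":0,"wy":0,"wz":0},{"dx":-0.03,"dy":-0.036,"dz":0,"wx":0,"wy":0,"wz":0},{"dx":-0.03,"dy":-0.036,"dz":0,"wx":0,"wy":0,"wz":0},{"dx":-0.03,"dy":-0.036,"dz":0,"wx":0,"wy":0,"wz":0},{"dx":-0.03,"dy":-0.036,"dz":0,"wx":0,"wy":0,"wz":0},{"dx":-0.03,"dy":-0.036,"dz":0,"wx":0,"wy":0,"wz":0},{"dx":0,"dy":0,"dz":0,"wx":0,"wy":0,"wz":0},{"dx":0,"dy":0,"dz":0,"wx":0,"wy":0,"wz":0},{"dx":0,"dy":0,"dz":0,"wx":0,"wy":0,"wz":0}]}'
python3 - <<'E'
from h import *
c,p,d=grab("wrist"); P=pts(c,d);cv2.imwrite("pics/wrist2.png",p[:,:,::-1]); np.savez("wrist2.npz",p=p,d=d,**c)
V=p.max(-1)
m=(V<75)&(P[...,2]>.25)&(P[...,2]<.295)&(d>0)&(P[...,0]>.5)&(P[...,0]<.6); q=P[m]
if len(q): print(len(q),q.min(0).round(4),q.max(0).round(4),np.median(q,0).round(4),np.polyfit(q[:,1],q[:,0],1).round(4))
E
python3 w.py .553 .037 .286
```

```text
time_s: 2.15
ee_pos: [0.5553, 0.0467, 0.3424]
orientation: [0.032, 0.999, 0.0, -0.001]
wrist_force: [-0.6, -0.4, 1.5]
width: 0.008
grasp_force: 0.0
4412 [ 0.5443 -0.061   0.25  ] [0.5955 0.1284 0.2848] [0.555  0.0347 0.2813] [0.0434 0.5549]
t 2.2 tcp [0.5552 0.047  0.3426] F [ 0.53  0.19 -0.1 ] tool d [ 0.0016 -0.0101  0.0566]
[[-0.998, 0.063, -0.001], [0.063, 0.998, 0.0], [0.001, 0.0, -1.0]]
```

View pics/wrist2.png

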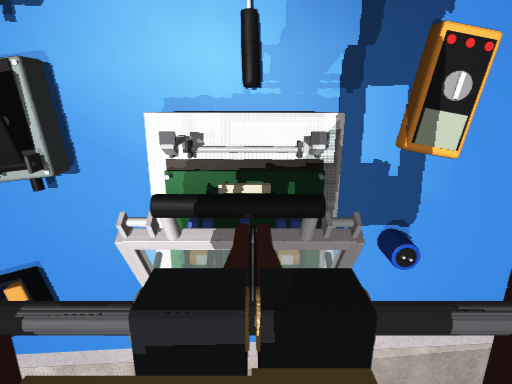

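The view shows the bar at (238,206) directly under and just ahead of the shut fingertips at (252,230), with hooks at (180,143) and (312,143). The wrist measures bar x ≈ 0.555 and top ≈ 0.285, in agreement with the other cameras. I'll lower onto the bar, then follow its arc.

```bash
python3 -m creep '{"motion":[{"dx":0,"dy":-0.003,"dz":0.015,"wx":0,"wy":0,"wz":0},{"dx":0,"dy":-0.003,"dz":0.015,"wx":0,"wy":0,"wz":0},{"dx":0,"dy":-0.003,"dz":0.015,"wx":0,"wy":0,"wz":0},{"dx":0,"dy":0,"dz":0.006,"wx":0,"wy":0,"wz":0},{"dx":0,"dy":0,"dz":0.006,"wx":0,"wy":0,"wz":0},{"dx":0.007,"dy":0,"dz":0.012,"wx":0,"wy":0,"wz":0},{"dx":0.007,"dy":0,"dz":0.012,"wx":0,"wy":0,"wz":0},{"dx":0,"dy":0,"dz":0,"wx":0,"wy":0,"wz":0},{"dx":0,"dy":0,"dz":0,"wx":0,"wy":0,"wz":0},{"dx":0,"dy":0,"dz":0,"wx":0,"wy":0,"wz":0}]}'
python3 w.py .539 .038 .263
python3 - <<'E'
from h import *
for n in ("top","scene"):
    c,p,d=grab(n);P=pts(c,d);V=p.max(-1);cv2.imwrite(f"pics/{n}2.png",p[:,:,::-1])
    m=(V<75)&(d>0)&(P>np.array((.5,-.03,.22))).all(-1)&(P<np.array((.6,.1,.275))).all(-1);q=P[m];print(len(q),np.median(q,0),q.max(0),q.min(0))
E
```

```text
time_s: 3.2
ee_pos: [0.5425, 0.0379, 0.2626]
orientation: [0.032, 0.999, -0.0, 0.001]
wrist_force: [-0.7, -0.3, 0.1]
width: 0.007
grasp_force: 0.0
t 3.2 tcp [0.5425 0.0379 0.2626] F [-0.67 -0.3   0.05] tool d [ 0.0035 -0.0002 -0.0004]
[[-0.998, 0.063, 0.002], [0.063, 0.998, -0.0], [-0.002, -0.0, -1.0]]
22 [ 0.53977075 -0.00794287  0.25801003] [ 0.57030323 -0.00238241  0.2647861 ] [ 0.53393263 -0.0133393   0.22837274]
235 [0.5473504  0.04368297 0.25822423] [0.58207199 0.09977076 0.27482535] [ 0.53411673 -0.02621825  0.23627118]
```

```bash
python3 -c "
import cv2
a=cv2.imread('pics/scene2.png')[150:230,210:330];cv2.imwrite('pics/c3.png',cv2.resize(a,None,fx=5,fy=5,interpolation=2))"
```

```text
(no output)
```

View pics/c3.png

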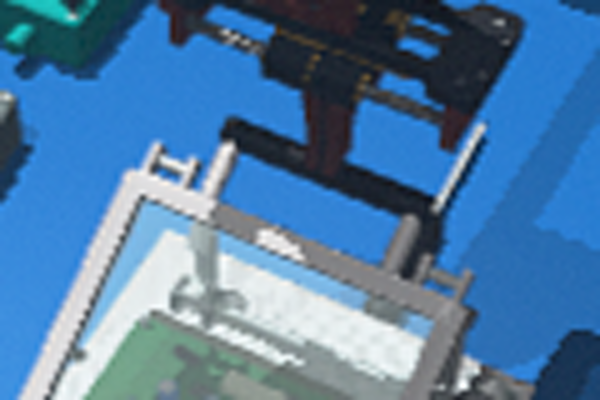

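The fingertips sit on the middle of the bar, at (325,165), and have already pushed the gate down about 24 mm. I'll continue along the arc to about 0.12 rad.

```bash
python3 -m creep '{"motion":[{"dx":0.009,"dy":0,"dz":0.012,"wx":0,"wy":0,"wz":0},{"dx":0.006,"dy":0,"dz":0.013,"wx":0,"wy":0,"wz":0},{"dx":0.005,"dy":0,"dz":0.013,"wx":0,"wy":0,"wz":0},{"dx":0.005,"dy":0,"dz":0.013,"wx":0,"wy":0,"wz":0},{"dx":0.004,"dy":0,"dz":0.013,"wx":0,"wy":0,"wz":0},{"dx":0.003,"dy":0,"dz":0.013,"wx":0,"wy":0,"wz":0},{"dx":0.002,"dy":0,"dz":0.013,"wx":0,"wy":0,"wz":0},{"dx":0.002,"dy":0,"dz":0.01,"wx":0,"wy":0,"wz":0},{"dx":0,"dy":0,"dz":0,"wx":0,"wy":0,"wz":0},{"dx":0,"dy":0,"dz":0,"wx":0,"wy":0,"wz":0}]}'
python3 w.py .506 .04 .131
python3 - <<'E'
from h import *
c,p,d=grab("scene");P=pts(c,d);V=p.max(-1);cv2.imwrite("pics/scene3.png",p[:,:,::-1])
m=(V<75)&(d>0)&(P>np.array((.48,-.03,.11))).all(-1)&(P<np.array((.56,.1,.2))).all(-1);q=P[m];print(len(q),np.median(q,0),q.max(0),q.min(0))
E
```

```text
time_s: 4.3
ee_pos: [0.5058, 0.0401, 0.1618]
orientation: [0.032, 0.999, -0.0, -0.0]
wrist_force: [-0.8, 1.7, 2.3]
width: 0.006
grasp_force: 0.6
t 4.3 tcp [0.5058 0.0401 0.1618] F [-0.75  1.71  2.26] tool d [-0.0002 -0.0001  0.0308]
[[-0.998, 0.064, -0.0], [0.064, 0.998, -0.0], [0.0, -0.0, -1.0]]
240 [0.5161791  0.04289583 0.16136197] [0.52465557 0.09994759 0.19942624] [ 0.50296501 -0.02406322  0.14926326]
```

```bash
python3 -m creep '{"motion":[{"dx":-0.001,"dy":0,"dz":0.004,"wx":0,"wy":0,"wz":0},{"dx":0,"dy":0,"dz":0.004,"wx":0,"wy":0,"wz":0},{"dx":0,"dy":0,"dz":0.004,"wx":0,"wy":0,"wz":0},{"dx":0,"dy":0,"dz":0.004,"wx":0,"wy":0,"wz":0},{"dx":0,"dy":0,"dz":0.004,"wx":0,"wy":0,"wz":0},{"dx":0,"dy":0,"dz":0.004,"wx":0,"wy":0,"wz":0},{"dx":0,"dy":0,"dz":0.003,"wx":0,"wy":0,"wz":0},{"dx":0,"dy":0,"dz":0.002,"wx":0,"wy":0,"wz":0},{"dx":0,"dy":0,"dz":0,"wx":0,"wy":0,"wz":0},{"dx":0,"dy":0,"dz":0,"wx":0,"wy":0,"wz":0}]}'
python3 w.py .506 .04 .131
```

```text
time_s: 5.35
ee_pos: [0.5064, 0.04, 0.1328]
orientation: [0.032, 0.999, -0.0, -0.0]
wrist_force: [-3.4, -0.1, 3.4]
width: 0.005
grasp_force: 1.8
t 5.35 tcp [0.5064 0.04   0.1328] F [-3.42 -0.1   3.41] tool d [ 0.0004 -0.      0.0018]
[[-0.998, 0.064, -0.001], [0.064, 0.998, -0.0], [0.001, -0.0, -1.0]]
```

```bash
python3 -m creep '{"motion":[{"dx":0,"dy":0,"dz":0.001,"wx":0,"wy":0,"wz":0},{"dx":0,"dy":0,"dz":0.001,"wx":0,"wy":0,"wz":0},{"dx":0,"dy":0,"dz":0.001,"wx":0,"wy":0,"wz":0},{"dx":0,"dy":0,"dz":0.001,"wx":0,"wy":0,"wz":0},{"dx":0,"dy":0,"dz":0,"wx":0,"wy":0,"wz":0},{"dx":0,"dy":0,"dz":0,"wx":0,"wy":0,"wz":0},{"dx":0,"dy":0,"dz":0,"wx":0,"wy":0,"wz":0},{"dx":0,"dy":0,"dz":0,"wx":0,"wy":0,"wz":0},{"dx":0,"dy":0,"dz":0,"wx":0,"wy":0,"wz":0},{"dx":0,"dy":0,"dz":0,"wx":0,"wy":0,"wz":0}]}'
python3 w.py .506 .04 .131
```

```text
time_s: 6.35
ee_pos: [0.5065, 0.04, 0.1305]
orientation: [0.032, 0.999, -0.0, 0.0]
wrist_force: [-8.0, 1.2, 21.2]
width: 0.007
grasp_force: 10.4
t 6.35 tcp [0.5065 0.04   0.1305] F [-7.98  1.23 21.19] tool d [ 0.0005 -0.     -0.0005]
[[-0.998, 0.064, 0.0], [0.064, 0.998, -0.0], [-0.0, -0.0, -1.0]]
```

21 N at bar-top height 0.1305, so the gate is on its bottom stop. I'll lift off and check that it stays shut.

```bash
python3 -m creep '{"motion":[{"dx":0,"dy":0,"dz":-0.002,"wx":0,"wy":0,"wz":0},{"dx":0,"dy":0,"dz":-0.004,"wx":0,"wy":0,"wz":0},{"dx":0,"dy":0,"dz":-0.01,"wx":0,"wy":0,"wz":0},{"dx":0,"dy":0,"dz":-0.02,"wx":0,"wy":0,"wz":0},{"dx":0,"dy":0,"dz":-0.02,"wx":0,"wy":0,"wz":0},{"dx":0,"dy":0,"dz":-0.02,"wx":0,"wy":0,"wz":0},{"dx":0,"dy":0,"dz":-0.02,"wx":0,"wy":0,"wz":0},{"dx":0,"dy":0,"dz":0,"wx":0,"wy":0,"wz":0},{"dx":0,"dy":0,"dz":0,"wx":0,"wy":0,"wz":0},{"dx":0,"dy":0,"dz":0,"wx":0,"wy":0,"wz":0}]}'
python3 w.py .439 -.29 .12
python3 - <<'E'
from h import *
c,p,d=grab("scene");P=pts(c,d);V=p.max(-1);cv2.imwrite("pics/c4.png",cv2.resize(p[140:320,150:350,::-1],None,fx=3,fy=3,interpolation=2))
m=(V<75)&(d>0)&(P>np.array((.48,-.03,.11))).all(-1)&(P<np.array((.58,.1,.32))).all(-1);q=P[m];print(len(q),np.median(q,0),q.max(0),q.min(0))
E
```

```text
time_s: 7.35
ee_pos: [0.5062, 0.04, 0.2237]
orientation: [0.032, 0.999, -0.0, -0.001]
wrist_force: [-0.4, -0.1, 0.1]
width: 0.003
grasp_force: 0.0
t 7.35 tcp [0.5062 0.04   0.2237] F [-0.38 -0.14  0.12] tool d [ 0.0458 -0.3336  0.1038]
[[-0.998, 0.064, -0.001], [0.064, 0.998, -0.0], [0.001, -0.0, -1.0]]
350 [0.51645021 0.04236694 0.13668346] [0.54224341 0.09988233 0.31999208] [ 0.48308024 -0.02589835  0.11971719]
```

View pics/c4.png

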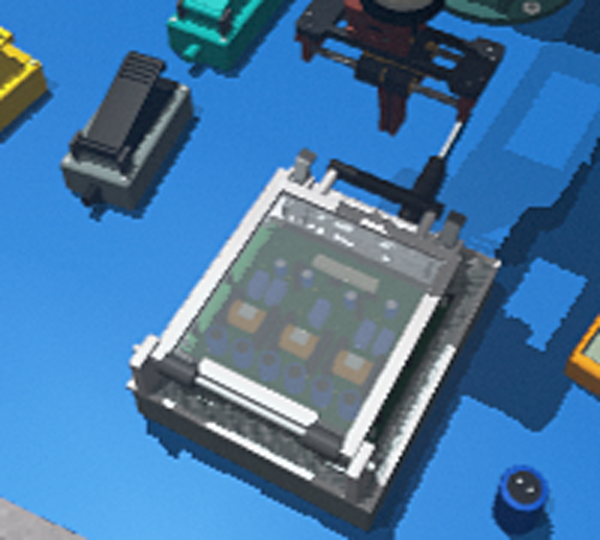

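The gate stays shut after release, with the hooks over its pins at (305,165) and (450,228), and the fingers are clear. Now over to the lever.

```bash
python3 -m creep '{"motion":[{"dx":0.006,"dy":-0.042,"dz":0,"wx":0,"wy":0,"wz":0},{"dx":0.006,"dy":-0.042,"dz":0,"wx":0,"wy":0,"wz":0},{"dx":0.006,"dy":-0.042,"dz":0,"wx":0,"wy":0,"wz":0},{"dx":0.006,"dy":-0.042,"dz":0,"wx":0,"wy":0,"wz":0},{"dx":0.006,"dy":-0.042,"dz":0,"wx":0,"wy":0,"wz":0},{"dx":0.006,"dy":-0.042,"dz":0,"wx":0,"wy":0,"wz":0},{"dx":0.005,"dy":-0.041,"dz":0,"wx":0,"wy":0,"wz":0},{"dx":0.005,"dy":-0.041,"dz":0,"wx":0,"wy":0,"wz":0},{"dx":0,"dy":0,"dz":0,"wx":0,"wy":0,"wz":0},{"dx":0,"dy":0,"dz":0,"wx":0,"wy":0,"wz":0}]}'
python3 w.py .439 -.29 .097
python3 - <<'E'
from h import *
c,p,d=grab("wrist");P=pts(c,d);V=p.max(-1).astype(int)
cv2.imwrite("pics/wrist5.png",p[:,:,::-1])
m=(d>0)&(P>np.array((.38,-.36,.06))).all(-1)&(P<np.array((.62,-.2,.12))).all(-1)
print(m.sum(),P[m].min(0),P[m].max(0))
for x in np.arange(.41,.5,.01):
    k=m&(abs(P[...,0]-x)<.005)
    if k.sum()>3: print(x.round(2),k.sum(),np.percentile(P[k],[2,50,98],axis=0).round(4)[:,1:].tolist())
E
```

```text
time_s: 8.4
ee_pos: [0.4388, -0.2905, 0.2236]
orientation: [0.033, 0.999, 0.001, -0.001]
wrist_force: [0.5, 0.3, 0.4]
width: 0.004
grasp_force: 0.0
t 8.4 tcp [ 0.4388 -0.2905  0.2236] F [0.54 0.33 0.36] tool d [-0.0004  0.0003  0.1266]
[[-0.998, 0.066, -0.001], [0.066, 0.998, 0.002], [0.002, 0.002, -1.0]]
3479 [ 0.42170994 -0.31796064  0.06011013] [ 0.54752776 -0.25456993  0.10203219]
0.42 229 [[-0.3152, 0.0871], [-0.2892, 0.0925], [-0.2715, 0.0988]]
0.43 591 [[-0.3167, 0.0955], [-0.2943, 0.0996], [-0.2713, 0.1013]]
0.44 515 [[-0.3161, 0.096], [-0.2932, 0.0982], [-0.2703, 0.1005]]
0.45 480 [[-0.3158, 0.0932], [-0.2926, 0.0957], [-0.2702, 0.098]]
0.46 453 [[-0.3153, 0.0908], [-0.2926, 0.0933], [-0.2696, 0.0952]]
0.47 436 [[-0.3148, 0.0884], [-0.2917, 0.0906], [-0.269, 0.0926]]
0.48 374 [[-0.3142, 0.0861], [-0.2907, 0.0882], [-0.2683, 0.0899]]
0.49 110 [[-0.3145, 0.0824], [-0.2734, 0.0854], [-0.2673, 0.0873]]
0.5 72 [[-0.3142, 0.0798], [-0.2717, 0.0829], [-0.2666, 0.0845]]
```

View pics/wrist5.png

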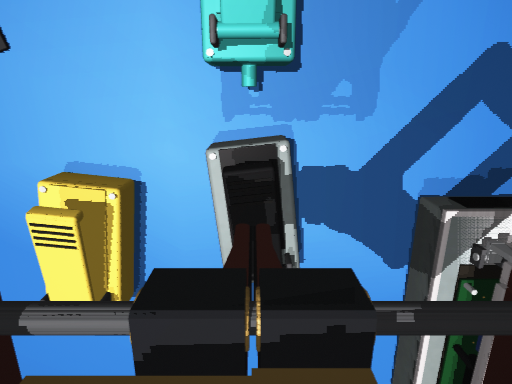

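The fingertips are over the free end of the grey station's lever at (250,190). The lever's mid-width is y ≈ -0.293 and the pad is at x ≈ 0.442, z ≈ 0.097, as expected. The flat tip will touch with its robot-side edge, so I'll set the TCP about 9 mm further on and come down.

```bash
python3 -m creep '{"motion":[{"dx":-0.012,"dy":-0.002,"dz":0.028,"wx":0,"wy":0,"wz":0},{"dx":0,"dy":0,"dz":0.028,"wx":0,"wy":0,"wz":0},{"dx":0,"dy":0,"dz":0.028,"wx":0,"wy":0,"wz":0},{"dx":0,"dy":0,"dz":0.026,"wx":0,"wy":0,"wz":0},{"dx":0,"dy":0,"dz":0.006,"wx":0,"wy":0,"wz":0},{"dx":0,"dy":0,"dz":0.003,"wx":0,"wy":0,"wz":0},{"dx":0,"dy":0,"dz":0,"wx":0,"wy":0,"wz":0},{"dx":0,"dy":0,"dz":0,"wx":0,"wy":0,"wz":0},{"dx":0,"dy":0,"dz":0,"wx":0,"wy":0,"wz":0},{"dx":0,"dy":0,"dz":0,"wx":0,"wy":0,"wz":0}]}'
python3 -m creep '{"motion":[{"dx":0,"dy":0,"dz":0.002,"wx":0,"wy":0,"wz":0},{"dx":0,"dy":0,"dz":0.002,"wx":0,"wy":0,"wz":0},{"dx":0,"dy":0,"dz":0.002,"wx":0,"wy":0,"wz":0},{"dx":0,"dy":0,"dz":0.002,"wx":0,"wy":0,"wz":0},{"dx":0,"dy":0,"dz":0.002,"wx":0,"wy":0,"wz":0},{"dx":0,"dy":0,"dz":0.002,"wx":0,"wy":0,"wz":0},{"dx":0,"dy":0,"dz":0.001,"wx":0,"wy":0,"wz":0},{"dx":0,"dy":0,"dz":0,"wx":0,"wy":0,"wz":0},{"dx":0,"dy":0,"dz":0,"wx":0,"wy":0,"wz":0},{"dx":0,"dy":0,"dz":0,"wx":0,"wy":0,"wz":0}]}'
```

```text
time_s: 9.45
ee_pos: [0.4518, -0.2935, 0.1065]
orientation: [0.032, 0.999, -0.001, 0.001]
wrist_force: [0.2, 0.2, -0.5]
width: 0.004
grasp_force: 0.0
time_s: 10.45
ee_pos: [0.4513, -0.2931, 0.0928]
orientation: [0.032, 0.999, -0.0, -0.0]
wrist_force: [-2.7, 0.2, 3.5]
width: 0.004
grasp_force: 2.0
```

```bash
python3 -m creep '{"motion":[{"dx":0,"dy":0,"dz":0.001,"wx":0,"wy":0,"wz":0},{"dx":0,"dy":0,"dz":0.001,"wx":0,"wy":0,"wz":0},{"dx":0,"dy":0,"dz":0.001,"wx":0,"wy":0,"wz":0},{"dx":0,"dy":0,"dz":0.001,"wx":0,"wy":0,"wz":0},{"dx":0,"dy":0,"dz":0.001,"wx":0,"wy":0,"wz":0},{"dx":0,"dy":0,"dz":0.001,"wx":0,"wy":0,"wz":0},{"dx":0,"dy":0,"dz":0.001,"wx":0,"wy":0,"wz":0},{"dx":0,"dy":0,"dz":0,"wx":0,"wy":0,"wz":0},{"dx":0,"dy":0,"dz":0,"wx":0,"wy":0,"wz":0},{"dx":0,"dy":0,"dz":0,"wx":0,"wy":0,"wz":0}]}'
```

```text
time_s: 11.45
ee_pos: [0.451, -0.2931, 0.0857]
orientation: [0.032, 0.999, -0.0, -0.0]
wrist_force: [-2.9, -0.5, 6.4]
width: 0.001
grasp_force: 2.7
```

```bash
python3 -m creep '{"motion":[{"dx":0,"dy":0,"dz":0.0005,"wx":0,"wy":0,"wz":0},{"dx":0,"dy":0,"dz":0.0005,"wx":0,"wy":0,"wz":0},{"dx":0,"dy":0,"dz":0.0005,"wx":0,"wy":0,"wz":0},{"dx":0,"dy":0,"dz":0,"wx":0,"wy":0,"wz":0},{"dx":0,"dy":0,"dz":0,"wx":0,"wy":0,"wz":0},{"dx":0,"dy":0,"dz":0,"wx":0,"wy":0,"wz":0},{"dx":0,"dy":0,"dz":0,"wx":0,"wy":0,"wz":0},{"dx":0,"dy":0,"dz":0,"wx":0,"wy":0,"wz":0},{"dx":0,"dy":0,"dz":0,"wx":0,"wy":0,"wz":0},{"dx":0,"dy":0,"dz":0,"wx":0,"wy":0,"wz":0}]}'
```

```text
time_s: 12.45
ee_pos: [0.4509, -0.2932, 0.0842]
orientation: [0.032, 0.999, -0.0, -0.0]
wrist_force: [-4.2, -0.7, 6.8]
width: 0.004
grasp_force: 2.9
```

```bash
python3 -m creep '{"motion":[{"dx":0,"dy":0,"dz":0.0005,"wx":0,"wy":0,"wz":0},{"dx":0,"dy":0,"dz":0.0005,"wx":0,"wy":0,"wz":0},{"dx":0,"dy":0,"dz":0,"wx":0,"wy":0,"wz":0},{"dx":0,"dy":0,"dz":0,"wx":0,"wy":0,"wz":0},{"dx":0,"dy":0,"dz":0,"wx":0,"wy":0,"wz":0},{"dx":0,"dy":0,"dz":0,"wx":0,"wy":0,"wz":0},{"dx":0,"dy":0,"dz":0,"wx":0,"wy":0,"wz":0},{"dx":0,"dy":0,"dz":0,"wx":0,"wy":0,"wz":0},{"dx":0,"dy":0,"dz":0,"wx":0,"wy":0,"wz":0},{"dx":0,"dy":0,"dz":0,"wx":0,"wy":0,"wz":0}]}'
```

```text
time_s: 13.45
ee_pos: [0.4508, -0.2931, 0.0832]
orientation: [0.032, 0.999, -0.0, -0.001]
wrist_force: [-3.6, -1.0, 7.1]
width: 0.006
grasp_force: 3.2
```

```bash
python3 -m creep '{"motion":[{"dx":0,"dy":0,"dz":0.0005,"wx":0,"wy":0,"wz":0},{"dx":0,"dy":0,"dz":0.0003,"wx":0,"wy":0,"wz":0},{"dx":0,"dy":0,"dz":0,"wx":0,"wy":0,"wz":0},{"dx":0,"dy":0,"dz":0,"wx":0,"wy":0,"wz":0},{"dx":0,"dy":0,"dz":0,"wx":0,"wy":0,"wz":0},{"dx":0,"dy":0,"dz":0,"wx":0,"wy":0,"wz":0},{"dx":0,"dy":0,"dz":0,"wx":0,"wy":0,"wz":0},{"dx":0,"dy":0,"dz":0,"wx":0,"wy":0,"wz":0},{"dx":0,"dy":0,"dz":0,"wx":0,"wy":0,"wz":0},{"dx":0,"dy":0,"dz":0,"wx":0,"wy":0,"wz":0}]}'
python3 - <<'E'
from h import *
c,p,d=grab("scene");P=pts(c,d);V=p.max(-1).astype(int)
s=bot.sense();print(s["wrist_force"],s["ee_pos"])
cv2.imwrite("pics/scene6.png",p[:,:,::-1])
m=(d>0)&(P>np.array((.38,-.325,.055))).all(-1)&(P<np.array((.55,-.26,.12))).all(-1)&(V<90)
for x in np.arange(.42,.55,.01):
    k=m&(abs(P[...,0]-x)<.005)
    if k.sum()>3: print(x.round(2),k.sum(),np.median(P[k][:,2]).round(4),end=";")
E
```

```text
time_s: 14.45
ee_pos: [0.4507, -0.2931, 0.0826]
orientation: [0.032, 0.999, -0.0, -0.001]
wrist_force: [-4.1, -0.5, 9.7]
width: 0.006
grasp_force: 4.5
[-5.12073766 -0.47417381  9.42036519] [ 0.45071091 -0.29318004  0.08266552]
0.42 10 0.0569;0.43 16 0.0834;0.44 23 0.0836;0.45 26 0.0845;0.46 67 0.0864;0.47 37 0.081;0.48 35 0.0796;0.49 34 0.0789;0.5 31 0.0775;0.51 37 0.0768;0.52 37 0.0763;0.53 35 0.0757;0.54 34 0.0747;0.55 19 0.0759;
```

The force rose steeply at z ≈ 0.0826, reaching 9.5 N. The lever slope is ≈ 0.10, so dead_man ≈ 0.14: it is against the plunger, mid-range. I'll hold and check everything once more.

```bash
python3 -m creep '{"motion":[{"dx":0,"dy":0,"dz":0,"wx":0,"wy":0,"wz":0},{"dx":0,"dy":0,"dz":0,"wx":0,"wy":0,"wz":0},{"dx":0,"dy":0,"dz":0,"wx":0,"wy":0,"wz":0},{"dx":0,"dy":0,"dz":0,"wx":0,"wy":0,"wz":0},{"dx":0,"dy":0,"dz":0,"wx":0,"wy":0,"wz":0},{"dx":0,"dy":0,"dz":0,"wx":0,"wy":0,"wz":0},{"dx":0,"dy":0,"dz":0,"wx":0,"wy":0,"wz":0},{"dx":0,"dy":0,"dz":0,"wx":0,"wy":0,"wz":0},{"dx":0,"dy":0,"dz":0,"wx":0,"wy":0,"wz":0},{"dx":0,"dy":0,"dz":0,"wx":0,"wy":0,"wz":0}]}'
```

```text
time_s: 15.5
ee_pos: [0.4507, -0.2932, 0.0826]
orientation: [0.032, 0.999, -0.0, -0.001]
wrist_force: [-5.0, -0.1, 9.7]
width: 0.006
grasp_force: 4.5
```

View pics/scene6.png

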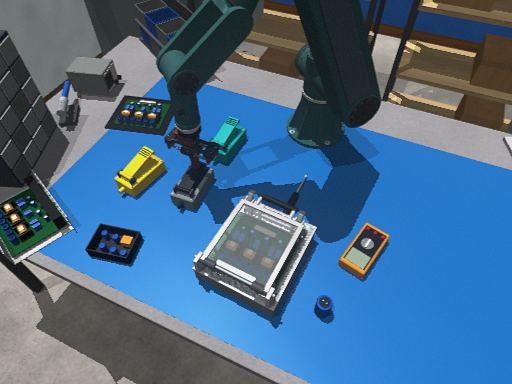

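The gate is still shut at (258,235). The fingers hold the grey station's lever at (192,180) with a steady 9.7 N. The meter, capacitor and screwdriver have not moved. Handing in.

```bash
python3 -c "from station import bot; print(bot.sign_off())"
```

```text
the job is handed in; nothing more can be done
None
```

The gate is latched and released, the dead-man lever is held at its middle position with about 9.7 N, nothing else on the bench was moved, and the job was handed in at about 15.5 s.

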